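Clamp the spin scrubber and give it a run

ROBOT

A 6-joint arm with a two-finger parallel gripper is mounted at the origin on the work surface. World frame = base frame: x ahead of the robot, y to its left, z up, the work surface at z = 0. Lengths are in m, angles in rad, forces in N, time in s.
With the tool pointing down it reaches from about 0.35 to 0.725 m from the base axis. Payload 4.3 kg.
Tool frame: the origin (TCP) lies midway between the tips of the shut fingers; the grasp point (between the pads) lies 19 mm behind it (robot.pinch_z is the distance from the TCP to the grasp point, in m); z points along the fingers, y is the line along which they close (so a half turn about z gives the same grasp; the last joint's range is limited). The gripper opens to 85 mm and grips with 20 to 120 N. Pads are 22 mm wide; open, the fingers measure 114 mm over their backs; the gripper's body (76 mm by 85 mm) begins 54 mm behind the grasp point. The pads swing forward as they close: fully open they stand 13 mm farther back than shut.
Start: joints at [-1.238, 0.377, 0.081, 1.274, 0, 1.46], TCP at [0.246, -0.52, 0.231] pointing down, gripper open.
Joint ranges: [-2.72, 2.72], [-0.84, 1.66], [-1.02, 1.22], [-1.77, 2.12], [-1.37, 1.28], [-3.14, 3.14]. Speed limits (rad/s): [2.57, 2.57, 3.14, 3.14, 3.14, 3.14].

INTERFACE

Orientations are given as a unit quaternion [x, y, z, w].
In Python, from station import robot, effector, ik, get_image, camera_params, order, get_time_s, get_q, get_joint_velocities, get_joint_torque, get_tool_pos, get_tool_rot, get_wrist_force, get_ft_torque, get_finger_gap, get_grasp_force gives the robot as it stands. The module is installed in compiled form; this text tells all that it offers. Calls block until the motion is done:
- robot.move_pose(position, orientation): joint-space move of the TCP to a pose.
- robot.move_linear(position, attitude=None, max_speed=0.15, stop_force=None): straight line of the TCP; attitude=None keeps the orientation; max_speed is the mean speed in m/s. With stop_force (N) it stops when the force on the tool has changed by that much, and returns True; else False.
- robot.goto_joints(angles): joint-space move.
- effector.move_gripper(opening): finger opening in m; the grip force is fixed at half the most; returns when the fingers have stopped.
- robot.hold(seconds).
- ik(position, orientation): joint angles nearest the present ones, or None.
- get_image(name): name is "side" or "top"; returns the picture (480x640x3 uint8, blue, green, red); there is no depth.
- camera_params(name): a dict with "mtx" (3x3 intrinsics, pixels), "R" (3x3) and "t" (3): a world point X has camera coordinates R X + t. Camera axes: x right, y down, z forward; pixel columns grow to the right and rows downward; lengths in m; the calibration is good to about 2 mm. A picture is of the moment at which its call begins. camera_params takes no time and is no camera call.
A pose or a line that the arm cannot do raises robot.MotionError and nothing moves.
- order.sign_off(): hands the job in; it is judged then, once.
Readings, each from a call of its own:
- get_time_s(): time.
- get_q(): joint angles.
- get_joint_velocities(): joint speeds.
- get_joint_torque(): joint torques, N m.
- get_tool_pos(): TCP position.
- get_tool_rot(): TCP orientation.
- get_wrist_force(): force on the tool from outside, world axes, zero at the start.
- get_ft_torque(): the same for the moment, N m.
- get_finger_gap(): finger opening in m.
- get_grasp_force(): force on a finger pad.
Only numpy, scipy, OpenCV 4.12 (cv2) and the standard library are available. Lean on these libraries where they do the work, as an engineer would, in place of code of your own. Each camera call takes 0.05 s, during which the arm holds its last target. There are 200 camera calls.

TASK

The spin scrubber lies in its holder on the tiled ledge with a fresh brush on and its three clamp knobs slack. First screw all three knobs clockwise right up to their stops, in any order; then flip the lock-off lever on the paddle forward, towards the brush, and, keeping it forward, squeeze paddle and body together between the fingers until the paddle is fully home, run it for a good second and let go, so that paddle and lever spring back out. Leave the mirror, the toothbrush stand, the tumbler and the soap box where they are.

Things in the scene. Friction and masses are not known exactly. Their poses are not given: they have to be found in the camera images.
- holder: Aluminium holder fixed to the ledge, its dock plate (150 x 250 mm) sloping 28 degrees up and away from the robot. Origin on the ledge, 100 mm plumb below the scrubber's axis; +z up, +y along the scrubber towards its brush, +x level, to the side the paddle faces (away from the robot). Front clamp at y 52 to 78 mm, rear clamp at y -131 to -105; bare grip of the scrubber: y -100 to 45 mm.
- scrubber: Spin scrubber, white cylinder 42 mm across clamped fast on the slope, 285 mm long with a 72 mm brush head. Origin on its axis, 100 mm above the holder's. +y towards the brush; +z square out on the paddle side, 28 degrees above level; +x square down on the slope: 28 degrees off plumb, away from the robot. Slope 55 mm from the axis, clamp caps 27 mm. Fingers pointing along +x squeeze along z.
- paddle_press (a point): Where the paddle is squeezed, on its outer face, at scrubber y = -13 mm: 36 mm out from the axis (scrubber z) at rest, 28 mm pressed home. The paddle is a black plate 28 mm wide (x), 4 mm thick, 110 mm long (y), hinged at its rear end, 75 mm behind this point. At rest its frame is the scrubber's turned 0.12 rad about x (front end stands out more).
- paddle (a joint): Paddle angle, rad: 0 = out, at rest; 0.11 = fully against the body. A spring brings it back; fully home takes about 10 N at paddle_press. It is blocked (stops at 0.02 to 0.06) unless the lock-off lever is folded forward beyond about 1.2 rad.
- lockoff_tip (a point): Rounded tip (3.5 mm radius) of the steel lock-off lever, a tab 20 mm wide (x), 4 mm thick, standing 32 mm out of the paddle's face. It turns about its foot, 17 mm behind paddle_press; tip 28 mm from there. Folded forward it lies on the paddle over paddle_press; then body, pressed paddle and lever measure 55 mm, from 21 mm behind the axis to 34 mm in front.
- lockoff (a joint): Lock-off lever angle, rad: 0 = standing out (locked; leans 0.1 rad rearward), 1.6 = folded fully forward. A light spring (under 1.5 N at the tip) throws it back once let go, so what squeezes the paddle must also hold it down: a finger that sweeps it forward 6 to 14 mm clear of the paddle and then closes on it does both.
- knob_near_grip (a point): Centre of the grip bar of the front clamp knob on the robot's side, at scrubber x -45, y 65, z -56 mm. Black bar 50 mm long (this frame's x), 13 mm wide, 24 mm high on a captive bolt square to the slope (this frame's z, 28 degrees off plumb, top towards the robot); it clears the clamp caps by 6 mm. The fingers must turn about the bolt's axis.
- knob_far_grip (a point): The same for the front knob on the paddle's side, 112 mm further up the slope: scrubber x -45, y 65, z 56 mm.
- knob_rear_grip (a point): The same for the rear clamp's only knob, on the paddle's side: scrubber x -45, y -118, z 56 mm.
- knob_near (a joint): Angle of the near knob, rad; grows clockwise seen from above; 1.4 = end stop, tight, its bar then lies straight up the slope (along the scrubber's z). Stays where it is left; friction 0.05 N m.
- knob_far (a joint): The same for the far knob.
- knob_rear (a joint): The same for the rear knob.
- mirror_centre (a point): Middle of the round chrome swivel mirror (150 mm across, 10 mm thick, upright, centre 300 mm above the ledge), on a stand beyond the brush end. Bystander; it swings easily about the post, 92 mm away.
- mirror_stand: Fixed mirror stand: foot 110 mm across, post 14 mm thick and 290 mm high at its origin.
- brush_stand: Loose toothbrush stand, block 150 (x) x 56 (y) x 85 mm with five slots; two toothbrushes and a tongue cleaner in it reach 192 mm up. Origin under its centre. Bystander, behind the scrubber's rear end.
- tumbler: Loose steel tumbler, 72 mm across, 100 mm high, origin under its centre. Bystander, on the paddle's side or the robot's side of the holder.
- soap_box: Loose empty plastic soap box, 75 x 110 x 34 mm high, origin under its centre. Bystander, on the other side from the tumbler.

How it is judged:
By the outcome, as a careful person would: the job done as asked, in the order asked, and still so for the second after the job is handed in, with the robot touching nothing.
It also fails if it takes over 64 s, if anything falls off the work surface, if the arm or the gripper's body presses on something with over 40 N, if the wrist force passes 120 N, or if a joint passes its speed limit or range.

## Working session

There is one attempt and no reset: what is moved stays moved. The work goes in short steps, each a Python script; the robot and the scene stay as the last script left them, time stands still between calls to the robot, and variables do not carry over. Pictures are saved under pics/ and viewed, at most 13 in all, crops included, and the job is handed in when it is done.

```bash
mkdir -p pics; python3 - <<'E'
from station import *
import cv2
for n in("side","top"):
    cv2.imwrite(f"pics/{n}0.png",get_image(n)); p=camera_params(n); print(n,p["mtx"].tolist(),p["R"].round(4).tolist(),p["t"].round(4).tolist())
print(get_tool_pos(),get_tool_rot(),robot.pinch_z,get_time_s())
E
```

```text
side [[448.73508812043406, 0.0, 318.03266401624757], [0.0, 448.73508812043406, 245.21581142769506], [0.0, 0.0, 1.0]] [[-0.8093, -0.5874, -0.0056], [-0.3685, 0.5151, -0.7739], [0.4575, -0.6242, -0.6333]] [0.5137, 0.3553, 0.7909]
top [[444.28613681474457, 0.0, 325.26768423358163], [0.0, 444.28613681474457, 232.29345778325577], [0.0, 0.0, 1.0]] [[-0.0045, -0.9998, 0.018], [-0.9904, 0.0019, -0.1383], [0.1382, -0.0185, -0.9902]] [0.042, 0.5988, 1.3009]
[ 0.2461897  -0.51900631  0.23045272] [ 9.75590083e-01  2.19597741e-01 -1.00188503e-04 -9.00728136e-04] 0.0187 0.1
```

View pics/side0.png

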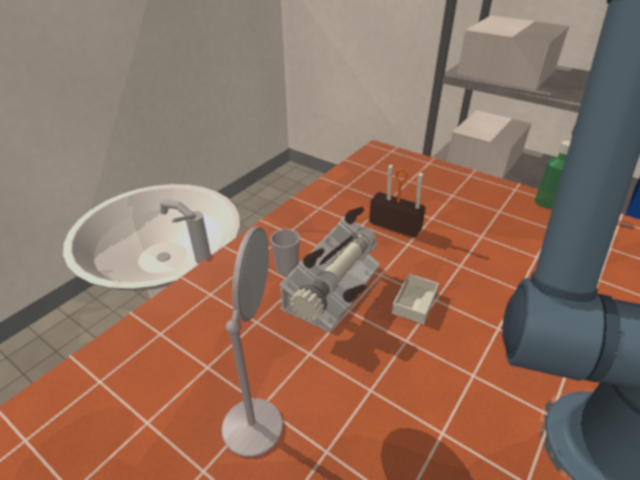

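View pics/top0.png

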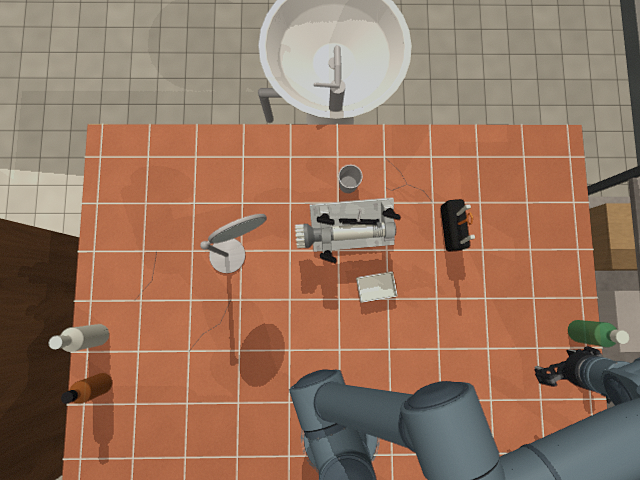

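```bash
python3 - <<'E'
import cv2
a=cv2.imread("pics/top0.png")[190:275,285:415]; cv2.imwrite("pics/topc.png",cv2.resize(a,None,fx=6,fy=6,interpolation=cv2.INTER_CUBIC))
a=cv2.imread("pics/side0.png")[195:335,270:390]; cv2.imwrite("pics/sidec.png",cv2.resize(a,None,fx=4,fy=4,interpolation=cv2.INTER_CUBIC))
for n in("top","side"):
    im=cv2.imread(f"pics/{n}0.png"); m=(im.max(2)<62).astype('uint8')
    k,l,s,c=cv2.connectedComponentsWithStats(m)
    for i in range(1,k):
        if 12<s[i,4]<900 and 260<c[i,0]<480 and 150<c[i,1]<340: print(n,s[i],c[i].round(1))
E
```

```text
top [382 208  18  11 114] [390.4 213.7]
top [317 214  17  11 122] [325.  219.3]
top [339 219  40   6 185] [359.1 221.2]
top [308 240   7   7  19] [310.6 242.8]
top [320 250  16  13 119] [327.6 256.2]
side [346 209  16  14  98] [352.4 215. ]
side [323 238  28  24  57] [334.5 250.9]
side [305 250  18  17 137] [312.2 257.9]
side [344 286  21  15 154] [352.6 292.9]
```

View pics/topc.png

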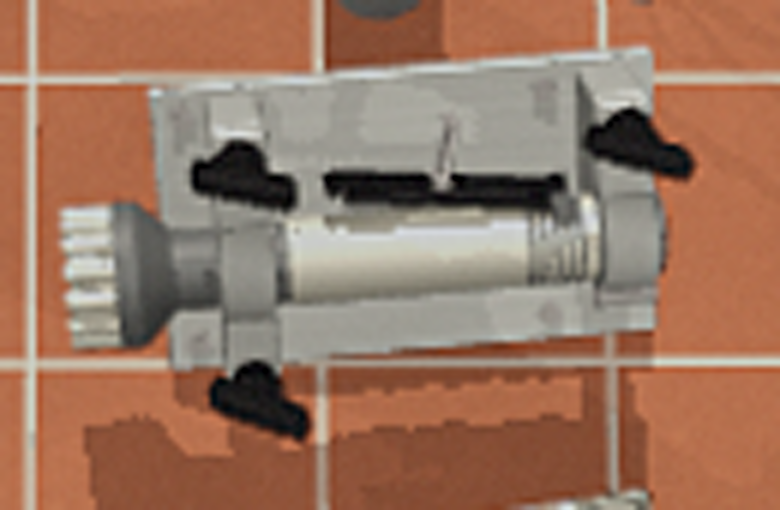

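View pics/sidec.png

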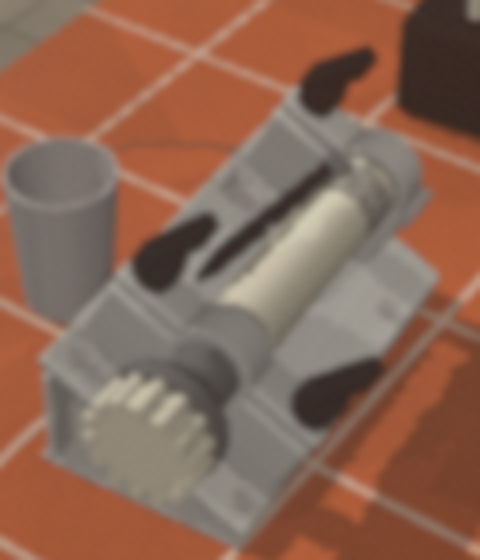

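```bash
cat >h.py <<'E'
import numpy as np, cv2
from station import *
from scipy.spatial.transform import Rotation as Ro
def P(n):
    p=camera_params(n); return p["mtx"]@np.c_[p["R"],p["t"]]
def tri(a,b):
    X=cv2.triangulatePoints(P("top"),P("side"),np.array(a,float).reshape(2,1),np.array(b,float).reshape(2,1)); return (X[:3]/X[3]).ravel()
def ray(n,px):
    p=camera_params(n); return -p["R"].T@p["t"], p["R"].T@np.linalg.solve(p["mtx"],[*px,1.])
s,c=np.sin(np.radians(28)),np.cos(np.radians(28))
S0=np.array([[s,0,c],[0,1,0],[-c,0,s]])   # scrubber axes (columns) in holder
K={"near":[-45,65,-56],"far":[-45,65,56],"rear":[-45,-118,56]}
E
python3 - <<'E'
from h import *
px={"near":((327.6,256.2),(352.6,292.9)),"far":((325,219.3),(312.2,257.9)),"rear":((390.4,213.7),(352.4,215))}
T={k:tri(*v) for k,v in px.items()}
for k in T: print(k,T[k].round(4))
L=np.array([S0@np.array(K[k])/1e3+[0,0,.1] for k in T]); W=np.array([T[k] for k in T])
Lc,Wc=L-L.mean(0),W-W.mean(0)
yaw=np.angle(sum((Wc[:,0]+1j*Wc[:,1])*np.conj(Lc[:,0]+1j*Lc[:,1])))
Rz=Ro.from_euler('z',yaw).as_matrix(); t=(W-L@Rz.T).mean(0)
S=Rz@S0
print("yaw",np.degrees(yaw),"t",t,"res(scrubber mm)\n",((W-L@Rz.T-t)@S*1e3).round(1), "t in scrub",(t*[0,0,1]@S*1e3).round(1))
im=cv2.imread("pics/top0.png"); 
k,l,st,cc=cv2.connectedComponentsWithStats((im.max(2)<62).astype('uint8'))
for n,(a,_) in px.items():
    for view,ctr in(("top",a),("side",px[n][1])):
        im=cv2.imread(f"pics/{view}0.png"); k,l,st,cc=cv2.connectedComponentsWithStats((im.max(2)<62).astype('uint8'))
        i=1+np.argmin(np.hypot(*(cc[1:]-ctr).T)); q=np.argwhere(l==i)[:,::-1]
        o=T[n]; out=[]
        for p in q:
            C,d=ray(view,p); nn=S[:,0]; X=C+d*(nn@(o-C))/(nn@d); out.append((X-o)@S[:,1:])
        out=np.array(out); w,v=np.linalg.eigh(np.cov(out.T)); v=v[:,1]*np.sign(v[1,1]); print(n,view,"CCW angle from z toward +y",np.arctan2(v[0],v[1]).round(2),(np.sqrt(w)*1e3).round(1))
# bystanders, rough
for nm,p in(("stand",(455,225)),):
    C,d=ray("top",p); print(nm,C+d*(.085-C[2])/d[2])
E
```

```text
near [0.5204 0.0346 0.1053]
far [0.6185 0.0426 0.1584]
rear [ 0.6342 -0.1393  0.1574]
yaw 4.853982767640425 t [ 0.5960224  -0.02430305 -0.00814776] res(scrubber mm)
 [[ 0.1  0.1  0.2]
 [-0.6 -0.2  0. ]
 [ 0.5  0.2 -0.2]] t in scrub [ 7.2  0.  -3.8]
near top CCW angle from z toward +y 0.94 [ 7.4 12.7]
near side CCW angle from z toward +y 1.33 [ 4.8 15.9]
far top CCW angle from z toward +y 1.18 [ 6.9 12.6]
far side CCW angle from z toward +y 1.53 [ 4.5 15.8]
rear top CCW angle from z toward +y 1.11 [ 6.3 13.2]
rear side CCW angle from z toward +y 1.51 [ 4.5 16.5]
stand [ 0.61378968 -0.34117277  0.085     ]
```

```bash
cat >>h.py <<'E'
yaw=np.radians(4.85); Rz=Ro.from_euler('z',yaw).as_matrix(); S=Rz@S0
E
python3 - <<'E'
from h import *
t=np.array([.596,-.0243,0])
for p in((307.5,235.8),(300,236.1)):
    C,d=ray("top",p); X=C+d*(.1-C[2])/d[2]; print(X.round(4),(Rz.T@(X-t)*1e3).round(1))
im=cv2.imread("pics/top0.png").astype(int)
for u in(303,307,312,316,345,355,365,390): print(u,[tuple(im[v,u]) [::2] for v in range(218,252)])
print(get_time_s())
E
```

```text
[0.5807 0.0924 0.1   ] [ -5.4 117.6 100. ]
[0.5798 0.114  0.1   ] [ -4.4 139.2 100. ]
303 [(np.int64(72), np.int64(173)), (np.int64(71), np.int64(173)), (np.int64(74), np.int64(175)), (np.int64(72), np.int64(174)), (np.int64(69), np.int64(176)), (np.int64(75), np.int64(166)), (np.int64(122), np.int64(139)), (np.int64(157), np.int64(157)), (np.int64(154), np.int64(154)), (np.int64(130), np.int64(142)), (np.int64(142), np.int64(156)), (np.int64(167), np.int64(177)), (np.int64(158), np.int64(162)), (np.int64(141), np.int64(163)), (np.int64(136), np.int64(152)), (np.int64(194), np.int64(198)), (np.int64(208), np.int64(205)), (np.int64(174), np.int64(196)), (np.int64(123), np.int64(143)), (np.int64(149), np.int64(171)), (np.int64(179), np.int64(197)), (np.int64(207), np.int64(206)), (np.int64(157), np.int64(181)), (np.int64(116), np.int64(136)), (np.int64(124), np.int64(145)), (np.int64(155), np.int64(176)), (np.int64(163), np.int64(185)), (np.int64(118), np.int64(134)), (np.int64(157), np.int64(175)), (np.int64(126), np.int64(148)), (np.int64(49), np.int64(158)), (np.int64(104), np.int64
[... 6897 characters left out ...]
p.int64(146), np.int64(156)), (np.int64(143), np.int64(152)), (np.int64(141), np.int64(150)), (np.int64(138), np.int64(148)), (np.int64(135), np.int64(143)), (np.int64(126), np.int64(136)), (np.int64(120), np.int64(127)), (np.int64(105), np.int64(113)), (np.int64(116), np.int64(127)), (np.int64(130), np.int64(141)), (np.int64(128), np.int64(138)), (np.int64(163), np.int64(173)), (np.int64(158), np.int64(168)), (np.int64(167), np.int64(175)), (np.int64(173), np.int64(178)), (np.int64(61), np.int64(124)), (np.int64(54), np.int64(146)), (np.int64(56), np.int64(144)), (np.int64(58), np.int64(145)), (np.int64(101), np.int64(157)), (np.int64(153), np.int64(171)), (np.int64(50), np.int64(152))]
0.1
```

```bash
cat >>h.py <<'E'
O=np.array([.5917,-.0247,.1])
def W(p): return O+S@(np.array(p,float)/1e3)
def quat(th,flip=0):   # bar direction th (CCW from z toward +y); tool z = x_s, tool y square to bar
    ty=np.array([0,np.cos(th),-np.sin(th)])*(1-2*flip); tz=np.array([1.,0,0])
    return Ro.from_matrix(S@np.c_[np.cross(ty,tz),ty,tz]).as_quat()
A={"near":1.13,"far":1.35,"rear":1.31}
E
python3 - <<'E'
from h import *
for n in K:
    for f in(0,1):
        for th in(A[n],0,-.15):
            for x in(-120,-35):
                p=K[n].copy(); p[0]=x; q=ik(W(p),quat(th,f)); print(n,f,th,x,None if q is None else np.round(q,2))
for f in(0,1):
    for p in([-110,-58,6.5],[16,-58,6.5],[16,-13,6.5]):
        q=ik(W(p),quat(np.pi/2,f)); print("press",f,p,None if q is None else np.round(q,2))
# mirror top view
for z in(.3,): 
  for p in((238,228),(205,242),(266,215)): C,d=ray("top",p); print((C+d*(z-C[2])/d[2]).round(3))
E
```

```text
near 0 1.13 -120 [-0.13 -0.17 -0.82  0.44  0.1  -1.32]
near 0 1.13 -35 [-0.11  0.02 -0.88  0.19  0.09 -1.3 ]
near 0 0 -120 [-0.13 -0.17 -0.82  0.44  0.1  -0.19]
near 0 0 -35 [-0.11  0.02 -0.88  0.19  0.09 -0.17]
near 0 -0.15 -120 [-0.13 -0.17 -0.82  0.44  0.1  -0.04]
near 0 -0.15 -35 [-0.11  0.02 -0.88  0.19  0.09 -0.02]
near 1 1.13 -120 [-0.13 -0.17 -0.82  0.44  0.1   1.82]
near 1 1.13 -35 [-0.11  0.02 -0.88  0.19  0.09  1.84]
near 1 0 -120 [-0.13 -0.17 -0.82  0.44  0.1   2.95]
near 1 0 -35 [-0.11  0.02 -0.88  0.19  0.09  2.97]
near 1 -0.15 -120 [-0.13 -0.17 -0.82  0.44  0.1   3.1 ]
near 1 -0.15 -35 [-0.11  0.02 -0.88  0.19  0.09  3.12]
far 0 1.35 -120 [-0.08 -0.01 -0.53  0.56  0.08 -1.5 ]
far 0 1.35 -35 [-0.07  0.14 -0.58  0.37  0.07 -1.49]
far 0 0 -120 [-0.08 -0.01 -0.53  0.56  0.08 -0.15]
far 0 0 -35 [-0.07  0.14 -0.58  0.37  0.07 -0.14]
far 0 -0.15 -120 [-0.08 -0.01 -0.53  0.56  0.08  0.  ]
far 0 -0.15 -35 [-0.07  0.14 -0.58  0.37  0.07  0.01]
far 1 1.35 -120 [-0.08 -0.01 -0.53  0.56  0.08  1.64]
far 1 1.35 -35 [-0.07  0.14 -0.58  0.37  0.07  1.66]
far 1 0 -120 [-0.08 -0.01 -0.5
[... 555 characters left out ...]
3]
rear 1 1.31 -35 [-0.42  0.22 -0.47  0.44  0.23  1.37]
rear 1 0 -120 [-0.47  0.09 -0.42  0.64  0.25  2.64]
rear 1 0 -35 [-0.42  0.22 -0.47  0.44  0.23  2.68]
rear 1 -0.15 -120 [-0.47  0.09 -0.42  0.64  0.25  2.79]
rear 1 -0.15 -35 [-0.42  0.22 -0.47  0.44  0.23  2.83]
press 0 [-110, -58, 6.5] [-0.39 -0.01 -0.61  0.52  0.22 -2.  ]
press 0 [16, -58, 6.5] [-0.33  0.23 -0.67  0.21  0.19 -1.94]
press 0 [16, -13, 6.5] [-0.24  0.21 -0.7   0.19  0.15 -1.86]
press 1 [-110, -58, 6.5] [-0.39 -0.01 -0.61  0.52  0.22  1.14]
press 1 [16, -58, 6.5] [-0.33  0.23 -0.67  0.21  0.19  1.2 ]
press 1 [16, -13, 6.5] [-0.24  0.21 -0.7   0.19  0.15  1.28]
[0.574 0.257 0.3  ]
[0.54  0.335 0.3  ]
[0.606 0.189 0.3  ]
```

```bash
cat >>h.py <<'E'
def tq(n):   # external force in scrubber axes, moment about tool z axis
    return (S.T@get_wrist_force()).round(1), round(float(S[:,0]@get_ft_torque()),3)
def up(p,x): q=list(p); q[0]=x; return W(q)
def turn(n,off=(0,0)):
    p=np.array(K[n],float)+[0,*off]; th=A[n]
    effector.move_gripper(.045)
    robot.move_pose(up(p,-120),quat(th))
    print("hit",robot.move_linear(up(p,-35),max_speed=.1,stop_force=12))
    effector.move_gripper(0.0); print("gap",get_finger_gap(),tq(n),get_time_s())
    for t in (.9,.6,.3,.1,0,-.04):
        if t<th: robot.move_linear(up(p,-35),quat(t)); print(t,tq(n),get_time_s())
E
python3 - <<'E'
from h import *
q=get_tool_rot(); robot.move_linear(get_tool_pos()+[0,0,.12],max_speed=.3); print(get_time_s())
robot.move_pose([.42,-.1,.33],quat(A["near"])); print(get_time_s())
turn("near")
cv2.imwrite("pics/near_t.png",get_image("top")[170:290,260:420].repeat(4,0).repeat(4,1))
E
```

```text
0.65
3.3583
hit False
gap 0.011685812650674294 (array([-6.5,  0.2,  0.5]), 0.049) 6.0667
0.9 (array([-6.4,  0.2, -1.2]), -0.052) 6.45
0.6 (array([-6.1,  0.3, -1. ]), 0.035) 6.9
0.3 (array([-7.7,  0.5, -1.4]), 0.016) 7.35
0.1 (array([-7.4,  1.6, -1.6]), 0.072) 7.7
0 (array([-7.3,  1.6, -1.2]), 0.081) 7.95
-0.04 (array([-7.9,  1. , -1.3]), -0.897) 8.2
```

View pics/near_t.png

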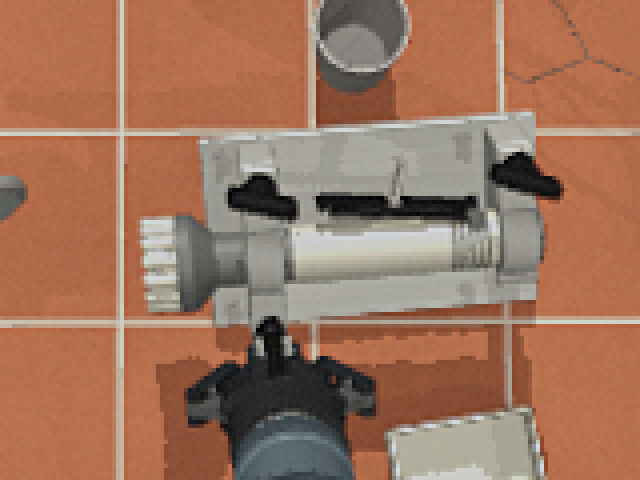

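The picture shows the near knob gripped at (270,330), its bar straight up the slope. The −0.9 N m reaction confirms that it is at its stop. Next come the far and rear knobs.

```bash
cat >>h.py <<'E'
def leave(n):
    effector.move_gripper(.04); robot.move_linear(up(K[n],-120),max_speed=.2)
E
python3 - <<'E'
from h import *
leave("near"); turn("far"); leave("far"); turn("rear"); leave("rear")
# above squeeze start
effector.move_gripper(.08); robot.move_pose(W([-110,-58,6.5]),quat(np.pi/2)); print(get_time_s(),get_finger_gap())
im=get_image("side"); cv2.imwrite("pics/side1.png",cv2.resize(im[150:340,240:440],None,fx=3,fy=3))
im=get_image("top"); cv2.imwrite("pics/top1.png",cv2.resize(im[170:290,260:420],None,fx=4,fy=4))
E
```

```text
hit False
gap 0.011223479059382905 (array([-6.8, -0.5,  0. ]), 0.06) 12.0417
0.9 (array([-6.8,  0. ,  0. ]), 0.089) 12.6417
0.6 (array([-6.8,  0.2,  0. ]), 0.0) 13.0917
0.3 (array([-7.2,  0.3, -0.4]), 0.098) 13.5417
0.1 (array([-6.8,  0.8, -0.2]), 0.053) 13.8917
0 (array([-7.2,  0.4, -0.9]), -0.07) 14.1417
-0.04 (array([-7.4,  0.5, -0.6]), -1.021) 14.3917
hit False
gap 0.012014737170500858 (array([-7.6,  0.8, -1.9]), 0.036) 18.4667
0.9 (array([-8.2,  1.5, -1.6]), 0.067) 19.025
0.6 (array([-8.2,  0.6, -1.9]), 0.069) 19.475
0.3 (array([-7.9,  1.7, -2.9]), 0.094) 19.925
0.1 (array([-9.1,  1.7, -2.4]), 0.049) 20.275
0 (array([-8.4,  1.5, -1.9]), -0.152) 20.525
-0.04 (array([-8.4,  0.9, -2.5]), -0.692) 20.775
23.5833 0.08017230945687889
```

View pics/side1.png

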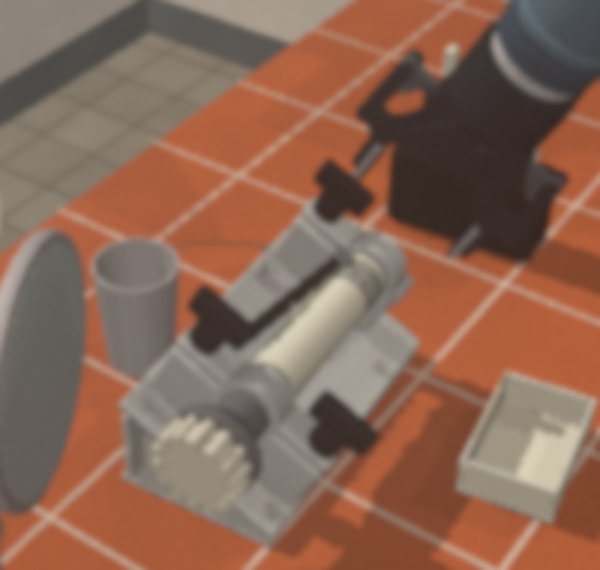

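View pics/top1.png

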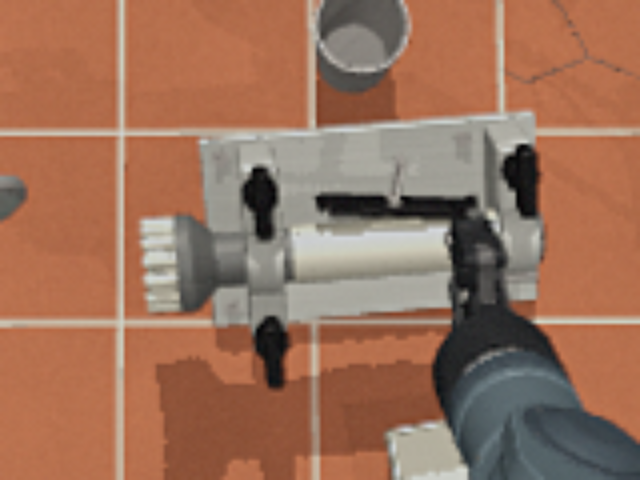

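All three bars now lie straight up the slope: far (262,200), near (272,350) and rear (520,180). The lever stands at (397,180). Next I go down behind the lever and sweep it forward.

```bash
python3 - <<'E'
from h import *
print(robot.move_linear(W([16,-58,6.5]),max_speed=.08,stop_force=8),tq(0),get_time_s())
print(robot.move_linear(W([16,-13,6.5]),max_speed=.03,stop_force=10),tq(0),get_time_s(),((get_tool_pos()-O)@S*1e3).round(1))
im=get_image("side"); cv2.imwrite("pics/side2.png",cv2.resize(im[170:320,260:420],None,fx=4,fy=4))
E
```

```text
False (array([-0.3,  0.3, -0.2]), 0.004) 25.4083
False (array([0.6, 1.7, 2.3]), -0.036) 27.0583 [ 16.  -12.6   6.9]
```

View pics/side2.png

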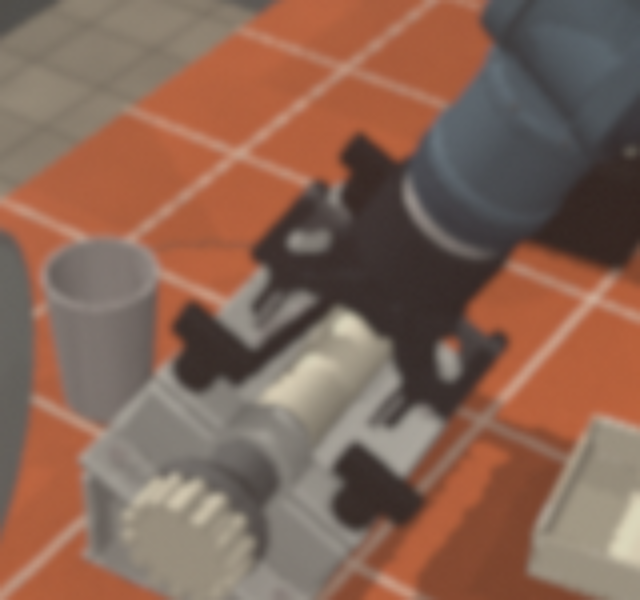

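The outer finger lies over the lever and nothing has jammed. Squeeze now.

```bash
python3 - <<'E'
from h import *
effector.move_gripper(.05); print(get_finger_gap(),get_grasp_force(),tq(0),get_time_s())
cv2.imwrite("pics/side3.png",cv2.resize(get_image("side")[170:320,260:420],None,fx=4,fy=4))
robot.hold(1.6); print(get_finger_gap(),get_grasp_force(),tq(0),get_time_s(),((get_tool_pos()-O)@S*1e3).round(1))
E
```

```text
0.0509336857622896 35.67567229270935 (array([-17.3,   0.3,  -2.7]), 0.298) 27.5083
0.050491066324375486 35.650514960289 (array([-16.9,   0.1,  -2.9]), 0.319) 29.1583 [ 15.  -13.3   5.7]
```

View pics/side3.png

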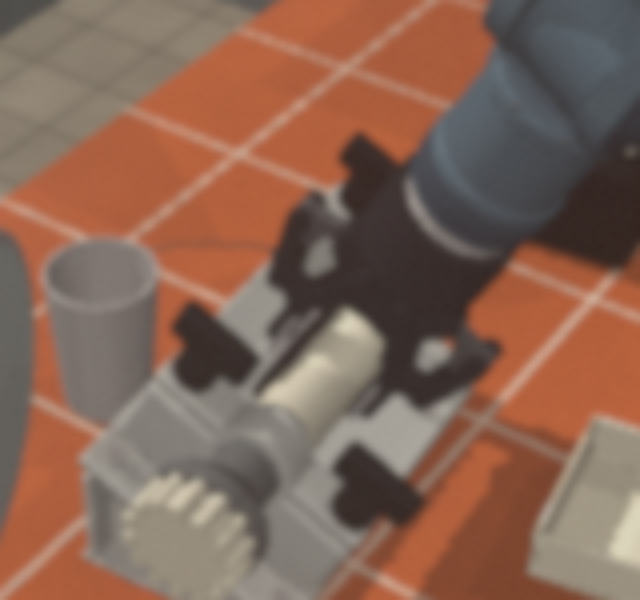

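```bash
python3 - <<'E'
from h import *
for g in(.053,.055,.057,.059,.061):
    effector.move_gripper(g); print(g,get_finger_gap().round(4),get_grasp_force().round(1),tq(0),get_time_s())
E
```

```text
Traceback (most recent call last):
AttributeError: 'float' object has no attribute 'round'
```

```bash
python3 - <<'E'
from h import *
for g in(.055,.057,.059,.061,.064,.08):
    effector.move_gripper(g); print(g,round(get_finger_gap(),4),round(get_grasp_force(),1),*tq(0),round(get_time_s(),2))
    if g in(.055,.08): cv2.imwrite(f"pics/sq{int(g*1000)}.png",get_image("side"))
a=cv2.imread("pics/sq80.png"); b=cv2.resize(cv2.imread("pics/side3.png"),(160,150),interpolation=cv2.INTER_AREA)
out=np.hstack([b[70:110,40:110],cv2.imread("pics/sq55.png")[240:280,300:370],a[240:280,300:370]])
cv2.imwrite("pics/cmp.png",cv2.resize(out,None,fx=3.8,fy=3.8*2,interpolation=cv2.INTER_CUBIC))
E
```

```text
0.055 0.055 7.4 [-6.5  0.9  1.2] 0.221 29.59
0.057 0.0571 4.9 [-1.7 -1.1  4.4] 0.16 29.86
0.059 0.0588 3.4 [ 4.7 -1.2  6.5] 0.087 30.07
0.061 0.0611 3.2 [ 2.4 -1.5  5.5] 0.109 30.29
0.064 0.064 3.0 [ 3.2 -3.   6.1] 0.121 30.51
0.08 0.0798 0.4 [ 0.2 -0.7  1. ] 0.005 30.82
```

View pics/cmp.png

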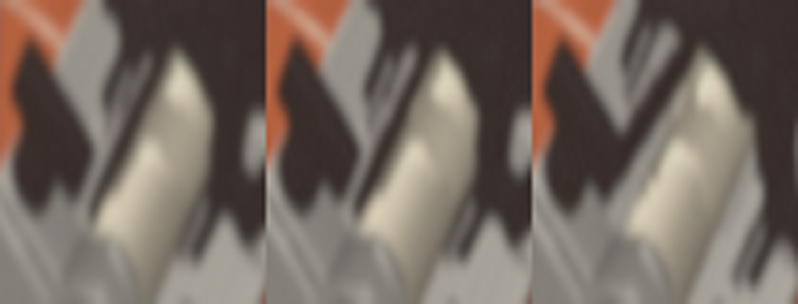

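The left and middle panels (gaps 51 and 55 mm) show the paddle flush on the body with the lever under the finger. On the right it is released and stands off again. The squeeze lasted about 2 s. Now I back out and check.

```bash
python3 - <<'E'
from h import *
print(robot.move_linear(W([16,-58,6.5]),max_speed=.08,stop_force=12))
print(robot.move_linear(W([-130,-58,6.5]),max_speed=.15,stop_force=12))
robot.move_pose([.42,-.1,.36],quat(np.pi/2)); print(tq(0),get_time_s())
t=get_image("top"); s=get_image("side"); cv2.imwrite("pics/topf.png",t); cv2.imwrite("pics/sidef.png",s)
cv2.imwrite("pics/fin.png",np.hstack([cv2.resize(t[150:290,240:400],(400,350)),cv2.resize(s[150:325,240:440],(400,350))]))
E
```

```text
False
False
(array([0.5, 0. , 0.8]), -0.002) 33.4833
```

View pics/fin.png

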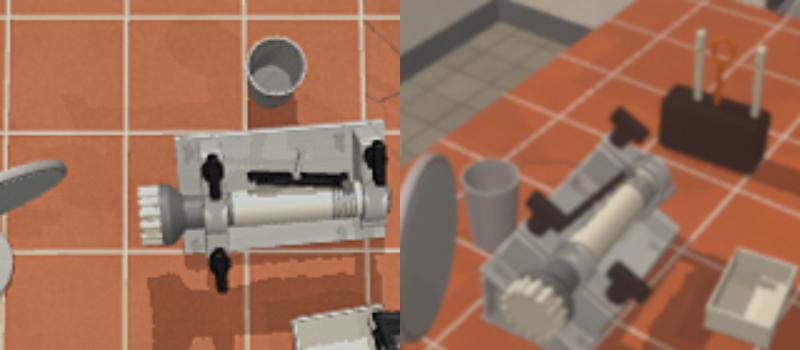

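```bash
python3 -c "
from station import order
print(order.sign_off())"
```

```text
the job is handed in; nothing more can be done
None
```

The job is handed in at about 33.5 s of the 64 s allowed: all three knobs are tight on their stops, the scrubber was squeezed for about 2 s with the lever held forward, paddle and lever have sprung back out, and the final pictures show no bystander disturbed.

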